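# Lever open the specimen case and add a glass plate to the pile

### The job

The lid of the white specimen case is stiff and has no handle: use the flat steel blade, not the fingers, to lever it loose at its front edge, feeling left and right for the place where a hidden catch does not block the slot, then swing it fully open so that it stays up. Lay the blade back flat on its blue mat, and put the glass plate from the steel puck squarely on the pile of plates inside the case, edges flush. Leave the beaker, wash bottle and dish alone.

Things in the scene. Friction and masses are not known exactly. Their poses are not given: they have to be found in the camera images.
- case: White specimen case, fixed to the bench, 150 wide (y), from x -75 at the front to +70, 70 high at its side cheeks. Origin: at bench level, 75 behind the front face, midway in y; +x points from the front to the hinge, z up.
- sill (a point): Middle of the top front edge of the sill, at case x -75, z 58; axes as the case. The sill is flat, 128+ wide (y), and runs back to a rib (a stop, 5 high) at case x -46. The shut lid overhangs its rear 12, leaving a slot 5 high; the front 17 are open from above. Its front edge is square, good as a fulcrum for a blade.
- slot (a point): Middle of the mouth of the slot under the shut lid's edge: case x -58, y 0, z 58 (on the sill). The slot is 12 deep, y -64 to +64. A hidden immovable catch 74 wide (y) fills it flush with the lid's edge, its middle anywhere from y -24 to +24: the blade never goes in at the middle; at y +50 or -50 or both it does. Where blocked it stops at once.
- well (a point): Middle of the floor of the case's open well behind the rib, at case x +5, z 36; axes as the case. The well is 94 (x) by 128 (y) and its walls rise 24 to 34 above the floor.
- lid (a joint): Lid hinge: 0 shut, grows as it opens, 1.57 upright, 1.9 end stop leaning back. Hinge axis along case y, at case x +56, z 67. It rubs with about 0.25 N m and stays wherever it is left; some 4 N upward at the front edge moves it.
- lid_edge (a point): Middle of the lower front edge of the lid (moves with the lid); when shut it is 5 above the sill, at case x -58. The lid is a flat green panel 112 (x) x 124 (y) x 8, 0.15 to 0.27 kg, between the side cheeks and nearly level with their tops, its mid thickness on the hinge axis.
- hinge (a point): Middle of the hinge axis; axes as the case.
- blade: Pry tool lying flat, loose, 0.08 kg: black handle 90 long, 16 wide (y), 18 high with an orange band at its front end, and a flat steel blade 20 wide, 2.5 thick, sticking out 80 in front, in the mid height of the handle. Origin: underside of the handle, 22 behind its front end, near the centre of mass, a good place to grip; +x points to the tip, z up.
- blade_tip (a point): Middle of the blade's tip: 102 ahead of the tool's origin and 9 above it.
- blade_tail (a point): Rear end of the handle: 68 behind the tool's origin and 9 above it.
- mat: Blue flat mat, fixed, 220 (x) x 90 (y) x 3; origin at the centre of its underside. The tool lies along its x.
- puck: Fixed steel disc, 40 across, 20 high, on which the plate lies; origin at the centre of its underside.
- plate: Green glass plate 52 x 52 x 8, 0.05 kg, loose, lying on the puck and overhanging it all round; origin at the centre of its underside, x and y parallel to its edges, z up.
- plate_mid: Upper one of the two like plates already piled in the case, hidden by the shut lid; same size and origin. Its top is 52 above the bench.
- plate_low: Lower plate of the pile, same size and origin; its underside lies on the well's floor, 36 above the bench.
- beaker: Glass beaker, 60 across, 85 high, loose; bystander. Origin: centre of its underside.
- washbottle: White bottle, 60 across, 130 high, loose; bystander. Origin: centre of its underside.
- dish: Glass dish, 72 across, 16 high, loose; bystander. Origin: centre of its underside.
There are look-alikes about, which are no part of the job. Of the things that look like the blade, the largest one is meant.

How it is judged:
By the outcome, as a careful person would: the job done as asked, in the order asked, and still so for the second after the job is handed in, with the robot touching nothing.
It also fails if it takes over 72 s, if anything falls off the work surface, if the arm or the gripper's body presses on something with over 40 N, if the wrist force passes 120 N, or if a joint passes its speed limit or range.

### The arm

A 6-joint arm with a two-finger parallel gripper is mounted at the origin on the work surface. World frame = base frame: x ahead of the robot, y to its left, z up, the work surface at z = 0. Lengths are in m, angles in rad, forces in N, time in s.
With the tool pointing down it reaches from about 0.325 to 0.75 m from the base axis. Payload 7.6 kg.
Tool frame: the origin (TCP) lies at the very end of the fingers, on their centre line; the grasp point (between the pads) lies 19 mm behind it; z points along the fingers, y is the line along which they close (so a half turn about z gives the same grasp; the last joint's range is limited). The gripper opens to 85 mm and grips with 20 to 120 N. Pads are 22 mm wide; open, the fingers measure 114 mm over their backs; the gripper's body (76 mm by 85 mm) begins 54 mm behind the grasp point. The pads swing forward as they close: fully open they stand 13 mm farther back than shut.
Start: joints at [-1.299, 0.052, 1.401, -0, 1.689, -0.07], TCP at [0.176, -0.495, 0.231] pointing down, gripper open.
Joint ranges: [-2.9, 2.9], [-0.91, 2.17], [0.12, 2.37], [-1.06, 4.2], [0.26, 2.73], [-2.93, 2.93]. Speed limits (rad/s): [2.57, 2.57, 3.01, 3.14, 3.14, 3.14].

### API

Orientations are given as a rotation vector (axis times angle).
In Python, from rig import state, optics, order gives the robot as it stands.
- The arm moves only by the tool drive_tool, never from a script. Its argument "commands" is a list that holds one entry, the list of rows, each a list of 7 numbers: the shift along the tool's x, y, z in units of 0.4 m (1.0 is 0.4 m), then the turn, a rotation vector about the tool's x, y, z in units of 45 degrees (1.0 is 45 degrees), then the opening, from -1 (shut) to 1 (fully open). In form: [[[tx, ty, tz, ax, ay, az, jaw], ...]]. A call has 1 to 8 rows; each row is the pose to reach, as a shift and turn from the pose commanded when the call began, along the tool's axes at that moment; what a row does not reach only later rows make up. A row lasts 1/8 s, in which the tool goes at most 62.5 mm and 10.7 degrees, less where a joint would pass 70% of its speed; a pose out of reach is approached as far as the arm can. A call with a number of a shift or a turn outside -1 to 1 is refused whole. A call with a gripper value outside its range is refused whole. The fingers move at their own pace and stop on an object; "squeeze" is the grip in N (left out, the last holds). Time passes only in rows, so rows that repeat a pose let the fingers close. It gives the time, the measured TCP pose, the force, the opening and the grip force at its end, in the units of the state.
- state(): the state, without advancing time (a new reading comes with each control period).
- optics.camera(name): name is "scene" or "top" or "wrist"; returns the picture (400x640x3 uint8, red, green, blue); there is no depth.
- optics.calibration(name): a dict with "K" (3x3 intrinsics, pixels), "rvec" (rotation vector, rad) and "tvec" (3), from world to camera coordinates, as OpenCV has them. Camera axes: x right, y down, z forward; pixel columns grow to the right and rows downward; lengths in m; the calibration is good to about 2 mm. A picture is of the moment at which its call begins: read the wrist's pose just before it. calibration takes no time and is no camera call; for the wrist camera it gives the pose at the moment of the call.
- order.hand_in(): hands the job in; it is judged then, once.
Trained networks look in the newest picture that a camera, given by its name, has taken for a name from the list of things; names that differ only in an ending like _2 or _b are one class to them, and where a whole thing is asked for, a point or a joint stands for the part that bears it (a point fixed in the world has none). Each returns a list of dicts, best first, with "conf" (0 to 1); they miss things now and then, are a little off and sometimes report something else, mostly with a low value. They report only what shows in the picture. A call takes as long as a camera call. They do not tell look-alikes from the thing itself.
- optics.boxes_of(name, camera): "at" ([x, y, z] in m, in the coordinates of the camera as it stood for that picture, good to about 4 mm: the middle of the surface that is visible of it).
- optics.trace(name, camera): "mask" (400x640 bool, what is visible of it).
- optics.place_of(name, camera): "at" ([x, y, z] in m, in the coordinates of the camera as it stood for that picture, good to about 4 mm: a listed point, or the origin of a listed thing).
The state is a dict: "t": time; "joint_positions": joint angles; "dq": joint speeds; "joint_efforts": joint torques, N m; "eef_pos": TCP position; "tool_rot": TCP orientation; "ft_force": force on the tool from outside, world axes, zero at the start; "ft_torque": the same for the moment, N m; "grip_width": finger opening in m; "finger_force": force on a finger pad.
Only numpy, scipy, OpenCV 4.12 (cv2) and the standard library are available. Lean on these libraries where they do the work, as an engineer would, in place of code of your own. Each camera call takes 0.05 s, during which the arm holds its last target. There are 200 camera calls.

## Working session

There is one attempt and no reset: what is moved stays moved. The work goes in short steps, Python scripts to look and compute and a tool call to move; the robot and the scene stay as the last step left them, time stands still between calls to the robot, and variables do not carry over. Pictures are saved under pics/ and viewed, at most 10 in all, crops included, and the job is handed in when it is done.

Besides the shell and the picture viewer there is one more tool, called by a JSON object that holds its "fn" and its "kwargs". drive_tool: Moves the arm, as the interface text tells. Its arguments: {"type":"object","properties":{"commands":{"type":"array"},"squeeze":{"type":"number"}},"required":["commands"]}

```bash
mkdir -p pics; ls; cat > h.py <<'E'
import numpy as np, cv2
from scipy.spatial.transform import Rotation as R
from rig import state, optics, order
def w(cam,p,cal=None):
    c=cal or optics.calibration(cam); M=R.from_rotvec(np.ravel(c["rvec"])).as_matrix()
    return M.T@(np.array(p)-np.ravel(c["tvec"]))
def px(cam,P,cal=None):
    c=cal or optics.calibration(cam); M=R.from_rotvec(np.ravel(c["rvec"])).as_matrix()
    q=c["K"]@(M@np.array(P)+np.ravel(c["tvec"])); return q[:2]/q[2]
def onplane(cam,uv,z,cal=None):
    c=cal or optics.calibration(cam); M=R.from_rotvec(np.ravel(c["rvec"])).as_matrix()
    d=M.T@np.linalg.inv(c["K"])@np.array([uv[0],uv[1],1.]); o=-M.T@np.ravel(c["tvec"])
    return o+d*(z-o[2])/d[2]
def save(cam,name):
    im=optics.camera(cam); cv2.imwrite(f"pics/{name}.png",im[:,:,::-1]); return im
E
python3 - <<'E'
from h import *
np.set_printoptions(precision=3,suppress=True)
s=state(); print(s)
for cam in("top","scene"):
    save(cam,cam+"0")
    for n in("case","sill","well","hinge","lid_edge","blade","blade_tip","blade_tail","mat","puck","plate","beaker","washbottle","dish"):
        for r in optics.place_of(n,cam)[:4]:
            P=w(cam,r["at"]); print(cam,n,round(r["conf"],2),P,px(cam,P).round())
E
```

```text
pics
{'t': 0.0, 'joint_positions': array([-1.299,  0.053,  1.402,  0.   ,  1.689, -0.07 ]), 'dq': array([ 0.001,  0.001, -0.   , -0.   ,  0.   ,  0.001]), 'joint_efforts': array([  0.   , -38.167, -36.018,  -0.   ,   0.006,  -0.   ]), 'eef_pos': array([ 0.176, -0.494,  0.23 ]), 'tool_rot': array([-3.094, -0.534,  0.   ]), 'ft_force': array([-0.056, -0.213,  0.372]), 'ft_torque': array([ 0.007,  0.002, -0.004]), 'finger_force': 0.0, 'grip_width': 0.08518530704672214}
top case 0.97 [0.623 0.039 0.001] [290. 171.]
top sill 0.82 [0.55  0.051 0.06 ] [285. 193.]
top sill 0.46 [ 0.633 -0.436 -0.001] [453. 164.]
top well 0.6 [0.626 0.039 0.039] [289. 166.]
top well 0.37 [0.566 0.053 0.06 ] [284. 186.]
top lid_edge 0.89 [0.568 0.05  0.064] [285. 185.]
top blade 0.76 [ 0.279  0.228 -0.001] [223. 295.]
top blade 0.61 [ 0.758 -0.209 -0.001] [373. 124.]
top blade 0.57 [0.468 0.231 0.   ] [222. 227.]
top blade 0.57 [0.569 0.239 0.013] [218. 190.]
top blade_tip 0.87 [0.568 0.241 0.01 ] [218. 191.]
top blade_tip 0.58 [0.219 0.256 0.005] [212. 318.]
top blade_tip 0.57 [0.45  0.343 0.007] [181. 234.]

[... 1235 characters left out ...]
3 0.453 0.003] [434. 381.]
scene blade_tail 0.62 [0.325 0.21  0.007] [428. 262.]
scene blade_tail 0.57 [0.4   0.231 0.008] [408. 281.]
scene mat 0.97 [0.48  0.246 0.002] [383. 301.]
scene mat 0.49 [0.567 0.052 0.06 ] [317. 239.]
scene mat 0.33 [ 0.757 -0.208  0.001] [216. 201.]
scene puck 0.43 [ 0.49  -0.256 -0.001] [296. 158.]
scene plate 0.82 [ 0.493 -0.255  0.023] [295. 153.]
scene beaker 0.58 [ 0.761  0.257 -0.003] [279. 357.]
scene washbottle 0.7 [ 0.755 -0.209  0.002] [216. 200.]
scene washbottle 0.54 [ 0.493 -0.253  0.023] [295. 154.]
scene washbottle 0.29 [0.679 0.033 0.064] [272. 250.]
scene dish 0.77 [ 0.637 -0.437  0.   ] [230. 133.]
scene dish 0.56 [0.571 0.238 0.009] [349. 312.]
```

```bash
python3 - <<'E'
import cv2
a=cv2.imread("pics/top0.png")[90:340,140:480]; b=cv2.imread("pics/scene0.png")[110:400,190:490]
a=cv2.resize(a,None,fx=2.2,fy=2.2,interpolation=2); cv2.imwrite("pics/a.png",a)
b=cv2.resize(b,None,fx=2.0,fy=2.0,interpolation=2); cv2.imwrite("pics/b.png",b)
E
```

```text
(no output)
```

View pics/a.png

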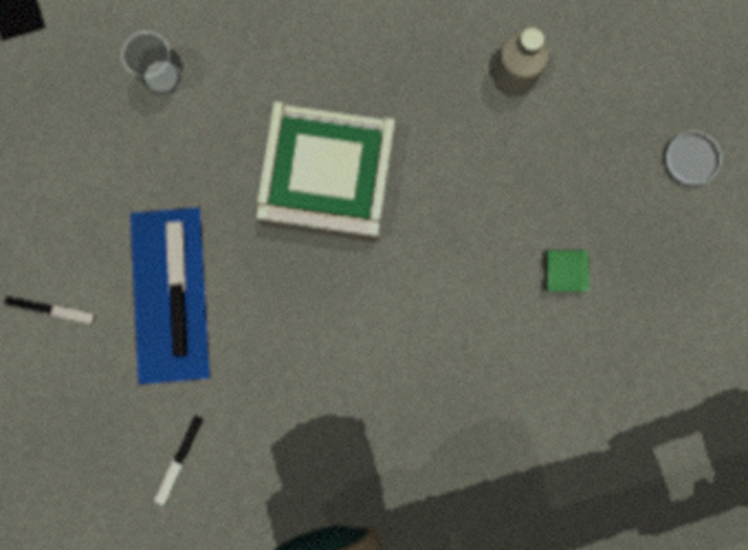

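View pics/b.png

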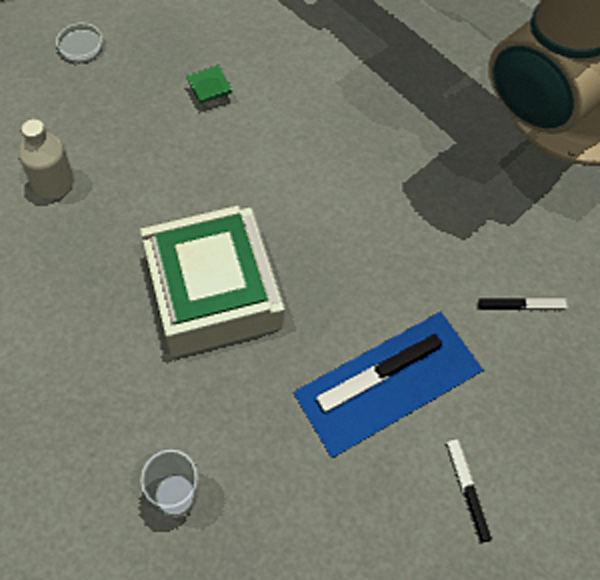

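Blade look-alikes in the top image are at px (223,295), (181–140,234) and (222,227). The last one lies on the blue mat and is about 171 mm long, so it is the largest and the one meant. The crop confirms this. The case front faces the robot.

```bash
cat >> h.py <<'E'
np.set_printoptions(precision=4,suppress=True)
def pose(yaw,pitch=0):  # tool rotation: x at yaw, raised by pitch; z down
    return R.from_euler('z',yaw)*R.from_euler('y',-pitch)*R.from_euler('x',np.pi)
def row(p,Rt,frm=None):
    if frm is None: s=state(); frm=(s["eef_pos"],R.from_rotvec(s["tool_rot"]))
    p0,R0=frm
    return np.r_[R0.inv().apply(np.array(p)-p0)/0.4,(R0.inv()*Rt).as_rotvec()/(np.pi/4)].round(4)
E
python3 - <<'E'
from h import *
for p in([.32,-.13,.23],[.466,.2335,.16]): print(row(p,pose(.044)))
E
```

```text
[ 0.6447 -0.7382  0.0032  0.0001 -0.      0.3792]
[ 1.2932 -1.472   0.1782  0.0001 -0.      0.3792]
```

{"fn": "drive_tool", "kwargs": {"commands": [[[0.645,-0.738,0,0,0,0.38,1],[0.645,-0.738,0,0,0,0.38,1],[0.645,-0.738,0,0,0,0.38,1],[0.645,-0.738,0,0,0,0.38,1],[0.645,-0.738,0,0,0,0.38,1],[0.645,-0.738,0,0,0,0.38,1],[0.645,-0.738,0,0,0,0.38,1],[0.645,-0.738,0,0,0,0.38,1]]]}}

```text
t: 2.5
eef_pos: [0.3205, -0.1292, 0.2315]
tool_rot: [3.14, 0.073, 0.001]
ft_force: [0.3, -0.8, 0.5]
grip_width: 0.0854
finger_force: 0.0
```

```bash
python3 - <<'E'
from h import *
s=state();print(s["t"],s["eef_pos"],s["tool_rot"],s["joint_positions"])
for p in([.466,.2335,.16],): print(row(p,pose(.044)))
E
```

```text
2.5 [ 0.3205 -0.1292  0.2315] [3.1403 0.073  0.001 ] [-0.4901 -0.4838  1.8573 -0.0001  1.7672  1.0342]
[ 0.4055 -0.8889  0.1786  0.0006 -0.0008  0.0031]
```

{"fn": "drive_tool", "kwargs": {"commands": [[[0.4055,-0.889,0.178,0,0,0.003,1],[0.4055,-0.889,0.178,0,0,0.003,1],[0.4055,-0.889,0.178,0,0,0.003,1],[0.4055,-0.889,0.178,0,0,0.003,1],[0.4055,-0.889,0.178,0,0,0.003,1],[0.4055,-0.889,0.178,0,0,0.003,1],[0.4055,-0.889,0.178,0,0,0.003,1],[0.4055,-0.889,0.178,0,0,0.003,1]]]}}

```text
t: 3.5
eef_pos: [0.4672, 0.2319, 0.159]
tool_rot: [3.14, 0.065, -0.003]
ft_force: [0.1, -1.2, 1.0]
grip_width: 0.0853
finger_force: 0.0
```

```bash
python3 - <<'E'
from h import *
s=state();print(s["t"],s["eef_pos"],s["tool_rot"],s["joint_positions"])
im=save("wrist","w1");c=optics.calibration("wrist")
for n in("blade","blade_tip","blade_tail","mat"):
    for r in optics.place_of(n,"wrist")[:3]:
        P=w("wrist",r["at"],c); print(n,round(r["conf"],2),P,px("wrist",P,c).round())
for p in([.466,.2335,.007],): print(row(p,pose(.044)))
# case fit in the top image: green lid mask corners
t=cv2.imread("pics/top0.png"); b,g,r=[t[:,:,i].astype(int) for i in range(3)]
m=((g>r+25)&(g>b+15)).astype(np.uint8); m[:, 360:]=0
m=cv2.morphologyEx(m,cv2.MORPH_CLOSE,np.ones((3,3)))
cn=max(cv2.findContours(m,0,2)[0],key=cv2.contourArea)
rc=cv2.minAreaRect(cv2.convexHull(cn)); q=cv2.boxPoints(rc)
Q=np.array([onplane("top",u,.071) for u in q]); print(q,Q, Q.mean(0), np.linalg.norm(Q-np.roll(Q,1,0),axis=1))
d=Q-np.roll(Q,1,0); print("yaws",np.arctan2(d[:,1],d[:,0]))
E
```

```text
3.5 [0.4672 0.2319 0.159 ] [ 3.1398  0.0649 -0.0029] [ 0.3902  0.0782  1.5181 -0.0004  1.5473  1.9196]
blade 0.86 [ 0.2778  0.2292 -0.0012] [311. 362.]
blade 0.85 [0.4628 0.2369 0.0051] [310. 194.]
blade 0.62 [0.463  0.4084 0.0017] [120. 185.]
blade_tip 0.85 [0.561  0.2383 0.0106] [312.  77.]
blade_tip 0.8 [0.4488 0.3424 0.0045] [193. 204.]
blade_tail 0.84 [0.4725 0.4494 0.0042] [ 71. 174.]
blade_tail 0.77 [0.3187 0.205  0.0036] [336. 332.]
blade_tail 0.71 [0.396  0.2261 0.0155] [319. 267.]
mat 0.62 [0.4774 0.2445 0.0007] [302. 176.]
[-0.0026 -0.0065  0.384   0.     -0.001  -0.0061]
[[261.6801 182.24  ]
 [267.3801 142.34  ]
 [313.16   148.88  ]
 [307.46   188.78  ]] [[ 0.5772  0.1111  0.071 ]
 [ 0.6866  0.0946  0.071 ]
 [ 0.6656 -0.0287  0.071 ]
 [ 0.5564 -0.0105  0.071 ]] [0.6214 0.0416 0.071 ] [0.1233 0.1107 0.1251 0.1107]
yaws [ 1.4018 -0.1493 -1.7398  2.9761]
```

View pics/w1.png

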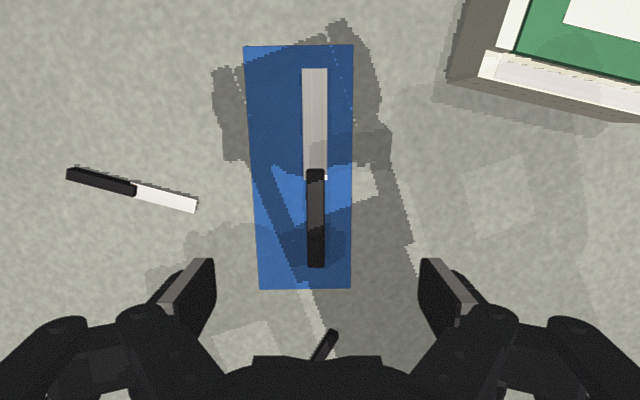

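```bash
python3 - <<'E'
from h import *
c=optics.calibration("wrist")
im=cv2.imread("pics/w1.png")
g=im.astype(int).sum(2)
tip=onplane("wrist",(314.3,69),.0132,c); tail=onplane("wrist",(316,267),.021,c)
print(tip,tail,np.linalg.norm(tip-tail)); d=tip-tail; y=np.arctan2(d[1],d[0]); o=tail+.068*np.array([np.cos(y),np.sin(y),0]); print(y,o, state()["eef_pos"])
for z in(.06,.006): print(row([*o[:2],z],pose(y)))
E
```

```text
[0.5672 0.2368 0.0132] [0.3983 0.2289 0.021 ] 0.16920997351460826
0.04638434373429198 [0.4662 0.2321 0.021 ] [0.467  0.231  0.1606]
[-0.002  -0.0029  0.2515  0.     -0.001  -0.0091]
[-0.0021 -0.0029  0.3865  0.     -0.001  -0.0091]
```

{"fn": "drive_tool", "kwargs": {"commands": [[[-0.002,-0.003,0.25,0,0,-0.009,1],[-0.002,-0.003,0.25,0,0,-0.009,1],[-0.002,-0.003,0.385,0,0,-0.009,1],[-0.002,-0.003,0.385,0,0,-0.009,1],[-0.002,-0.003,0.385,0,0,-0.009,-0.5],[-0.002,-0.003,0.385,0,0,-0.009,-1],[-0.002,-0.003,0.385,0,0,-0.009,-1],[-0.002,-0.003,0.385,0,0,-0.009,-1]]], "squeeze": 110}}

```text
t: 4.75
eef_pos: [0.4665, 0.2337, 0.0074]
tool_rot: [-3.14, -0.076, -0.003]
ft_force: [-8.2, -2.6, 15.1]
grip_width: 0.0134
finger_force: 94.3
```

{"fn": "drive_tool", "kwargs": {"commands": [[[0,0,0,0,0,0,-1],[0,0,0,0,0,0,-1],[0,0,0,0,0,0,-1],[0,0,0,0,0,0,-1]]]}}

```text
t: 5.25
eef_pos: [0.4666, 0.2337, 0.0074]
tool_rot: [-3.14, -0.076, -0.003]
ft_force: [-2.2, -0.7, 6.0]
grip_width: 0.0129
finger_force: 108.7
```

```bash
python3 - <<'E'
from h import *
s=state();print(s["t"],s["eef_pos"],s["tool_rot"],s["finger_force"],s["grip_width"],s["ft_force"])
E
```

```text
5.25 [0.4666 0.2337 0.0074] [-3.1402 -0.0757 -0.0026] 108.74042630195618 0.012874659528128496 [-2.1847 -0.7371  6.0374]
```

```bash
cat >> h.py <<'E'
C0=np.array([.6235,.040,0]); CY=-.163
RC=R.from_euler('z',CY)
def cw(p): return C0+RC.apply(np.array(p)/1000.)   # case mm -> world
def wc(P): return RC.inv().apply(np.array(P)-C0)*1000
E
python3 - <<'E'
from h import *
s=state(); f=(s["eef_pos"],R.from_rotvec(s["tool_rot"]))
print(row([f[0][0],f[0][1],.12],f[1],f)); 
print(row(cw([-168,50,75]),pose(CY),f))
E
```

```text
[ 0.0005 -0.0001 -0.2814  0.      0.      0.    ]
[-0.0156  0.2923 -0.1691 -0.0008 -0.002   0.2689]
```

{"fn": "drive_tool", "kwargs": {"commands": [[[0,0,-0.14,0,0,0,-1],[0,0,-0.25,0,0,0,-1],[-0.016,0.12,-0.25,0,0,0.15,-1],[-0.016,0.24,-0.25,0,0,0.269,-1],[-0.016,0.292,-0.2,0,0,0.269,-1],[-0.016,0.292,-0.169,0,0,0.269,-1],[-0.016,0.292,-0.169,0,0,0.269,-1]]]}}

```text
t: 6.12
eef_pos: [0.4644, 0.1169, 0.0727]
tool_rot: [3.131, -0.256, -0.003]
ft_force: [-0.5, 0.2, -0.2]
grip_width: 0.0131
finger_force: 108.0
```

```bash
python3 - <<'E'
from h import *
s=state();print(s["t"],s["eef_pos"],s["tool_rot"],s["finger_force"],s["grip_width"],s["ft_force"],wc(s["eef_pos"]))
save("wrist","w2");c=optics.calibration("wrist")
for n in("blade_tip","lid_edge","sill"):
    for r in optics.place_of(n,"wrist")[:2]:
        P=w("wrist",r["at"],c); print(n,round(r["conf"],2),P,wc(P),px("wrist",P,c).round())
print("pred tip",px("wrist",s["eef_pos"]+R.from_rotvec(s["tool_rot"]).apply([.102,0,-.0046]),c))
for p in([-58,62,71],[-58,-62,71],[-75,65,58],[-75,-65,58]): print(p,px("wrist",cw(p),c))
E
```

```text
6.125 [0.4644 0.1169 0.0727] [ 3.1308 -0.2555 -0.0034] 107.98725843429565 0.013068832378876053 [-0.4637  0.2307 -0.2221] [-169.4316   50.0446   72.7358]
blade_tip 0.94 [0.5612 0.1022 0.0739] [-71.5916  51.2476  73.8796] [315.  28.]
blade_tip 0.46 [0.5682 0.0508 0.06  ] [-56.3181   1.64    59.9913] [436.  -5.]
sill 0.93 [0.5485 0.0524 0.0568] [-75.9687   0.0304  56.7782] [433.  49.]
pred tip [317.7939  13.7518]
[-58, 62, 71] [286.2101  -9.4561]
[-58, -62, 71] [613.5477  -9.2261]
[-75, 65, 58] [282.752   45.9719]
[-75, -65, 58] [585.6984  46.1365]
```

View pics/w2.png

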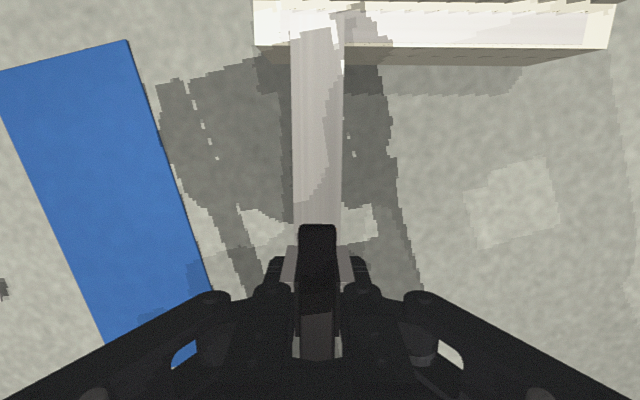

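{"fn": "drive_tool", "kwargs": {"commands": [[[0.005,0,0.02,0,0,0,-1],[0.005,0,0.035,0,0,0,-1],[0.005,0,0.035,0,0,0,-1]]]}}

```text
t: 6.7
eef_pos: [0.4666, 0.1161, 0.0588]
tool_rot: [3.131, -0.256, -0.002]
ft_force: [0.9, -0.2, -0.5]
grip_width: 0.0126
finger_force: 108.0
```

{"fn": "drive_tool", "kwargs": {"commands": [[[0,0,0.004,0,0,0,-1],[0,0,0.004,0,0,0,-1]]]}}

```text
t: 6.95
eef_pos: [0.4671, 0.1161, 0.0581]
tool_rot: [3.131, -0.256, 0.0]
ft_force: [0.2, 0.2, -2.1]
grip_width: 0.0127
finger_force: 108.0
```

{"fn": "drive_tool", "kwargs": {"commands": [[[0,0,0.004,0,0,0,-1],[0,0,0.004,0,0,0,-1]]]}}

```text
t: 7.2
eef_pos: [0.4671, 0.1161, 0.0564]
tool_rot: [3.131, -0.256, -0.0]
ft_force: [-0.4, 0.1, -0.8]
grip_width: 0.013
finger_force: 108.0
```

{"fn": "drive_tool", "kwargs": {"commands": [[[0,0,0.003,0,0,0,-1],[0,0,0.003,0,0,0,-1]]]}}

```text
t: 7.45
eef_pos: [0.467, 0.1161, 0.0552]
tool_rot: [3.131, -0.256, -0.0]
ft_force: [0.2, -0.2, -2.2]
grip_width: 0.0129
finger_force: 108.0
```

{"fn": "drive_tool", "kwargs": {"commands": [[[0,0,0.003,0,0,0,-1],[0,0,0.003,0,0,0,-1]]]}}

```text
t: 7.7
eef_pos: [0.4672, 0.1161, 0.0542]
tool_rot: [3.131, -0.256, 0.0]
ft_force: [-1.3, -0.3, 1.0]
grip_width: 0.0126
finger_force: 108.2
```

{"fn": "drive_tool", "kwargs": {"commands": [[[0,0,0.003,0,0,0,-1],[0,0,0.003,0,0,0,-1]]]}}

```text
t: 7.95
eef_pos: [0.4673, 0.1162, 0.0532]
tool_rot: [-3.131, 0.256, -0.001]
ft_force: [-2.1, 0.2, 3.7]
grip_width: 0.013
finger_force: 108.6
```

{"fn": "drive_tool", "kwargs": {"commands": [[[0,0,-0.006,0,0,0,-1],[0.01,0,-0.006,0,0,0,-1],[0.01,0,-0.006,0,0,0,-1]]]}}

```text
t: 8.32
eef_pos: [0.4711, 0.1153, 0.055]
tool_rot: [3.131, -0.256, -0.001]
ft_force: [-0.7, 0.4, -1.3]
grip_width: 0.0127
finger_force: 108.0
```

{"fn": "drive_tool", "kwargs": {"commands": [[[0.01,0,0,0,0,0,-1],[0.01,0,0,0,0,0,-1]]]}}

```text
t: 8.57
eef_pos: [0.4744, 0.1149, 0.0548]
tool_rot: [3.131, -0.256, -0.004]
ft_force: [-4.5, 0.6, 0.3]
grip_width: 0.0132
finger_force: 108.1
```

{"fn": "drive_tool", "kwargs": {"commands": [[[0.008,0,0,0,0,0,-1],[0.008,0,0,0,0,0,-1]]]}}

```text
t: 8.82
eef_pos: [0.475, 0.1149, 0.054]
tool_rot: [3.131, -0.255, -0.014]
ft_force: [-16.4, 2.2, 5.3]
grip_width: 0.013
finger_force: 108.7
```

Blocked right at the slot mouth (tip at case x ≈ -57) at y +50. I'll try y -50.

{"fn": "drive_tool", "kwargs": {"commands": [[[-0.025,0,-0.001,0,0,0,-1],[-0.03,0,-0.03,0,0,0,-1],[-0.03,0.1,-0.03,0,0,0,-1],[-0.03,0.2,-0.03,0,0,0,-1],[-0.03,0.25,-0.03,0,0,0,-1],[-0.03,0.25,-0.015,0,0,0,-1],[-0.03,0.25,-0.005,0,0,0,-1],[-0.03,0.25,-0.003,0,0,0,-1]]]}}

```text
t: 9.82
eef_pos: [0.45, 0.0182, 0.0562]
tool_rot: [-3.131, 0.254, 0.001]
ft_force: [-0.3, 0.6, -0.7]
grip_width: 0.0132
finger_force: 108.1
```

{"fn": "drive_tool", "kwargs": {"commands": [[[0.01,0,0,0,0,0,-1],[0.02,0,0,0,0,0,-1],[0.02,0,0,0,0,0,-1]]]}}

```text
t: 10.2
eef_pos: [0.4584, 0.0163, 0.0566]
tool_rot: [3.131, -0.256, 0.0]
ft_force: [-0.5, -0.2, -0.5]
grip_width: 0.0128
finger_force: 108.1
```

```bash
python3 - <<'E'
from h import *
s=state();print(s["t"],s["eef_pos"],s["tool_rot"],s["ft_force"],wc(s["eef_pos"]))
E
```

```text
10.2 [0.4584 0.0163 0.0566] [ 3.1311 -0.2558  0.0005] [-0.4863 -0.1564 -0.5117] [-159.0949  -50.1582   56.6046]
```

{"fn": "drive_tool", "kwargs": {"commands": [[[-0.004,0,0.0025,0,0,0,-1],[0.008,0,0.0025,0,0,0,-1],[0.008,0,0.0025,0,0,0,-1]]]}}

```text
t: 10.58
eef_pos: [0.4614, 0.0157, 0.0556]
tool_rot: [3.131, -0.256, 0.001]
ft_force: [-0.2, 1.2, 0.1]
grip_width: 0.0133
finger_force: 108.1
```

{"fn": "drive_tool", "kwargs": {"commands": [[[0.01,0,0,0,0,0,-1],[0.01,0,0,0,0,0,-1]]]}}

```text
t: 10.82
eef_pos: [0.4653, 0.015, 0.0555]
tool_rot: [3.131, -0.256, 0.0]
ft_force: [0.9, 0.6, 1.0]
grip_width: 0.0134
finger_force: 108.1
```

{"fn": "drive_tool", "kwargs": {"commands": [[[0.01,0,0,0,0,0,-1],[0.01,0,0,0,0,0,-1]]]}}

```text
t: 11.08
eef_pos: [0.4689, 0.0145, 0.0553]
tool_rot: [3.131, -0.256, -0.001]
ft_force: [-1.7, 1.6, -1.5]
grip_width: 0.013
finger_force: 108.1
```

Free at y -50: it went in about 11 mm. Next I pry over the sill's front edge.

```bash
python3 - <<'E'
from h import *
s=state(); f=(s["eef_pos"],R.from_rotvec(s["tool_rot"])); print(wc(f[0]))
for a in(4,8,12,15,18,21):
    r=np.radians(a); x=np.array([np.cos(r),0,np.sin(r)]); u=np.array([-np.sin(r),0,np.cos(r)])
    P=np.array([-75,-50.2,58])-74.5*x-3.35*u
    print(a,row(cw(P),pose(CY,r),f),P)
E
```

```text
[-148.4264  -50.2803   55.291 ]
4 [-0.0016 -0.0002  0.0146  0.0002  0.09   -0.0003] [-149.0848  -50.2      49.4613]
8 [ 0.0003 -0.0002  0.0274  0.0002  0.1788 -0.0003] [-148.3087  -50.2      44.3142]
12 [ 0.0032 -0.0002  0.0401  0.0002  0.2677 -0.0003] [-147.1755  -50.2      39.2338]
15 [ 0.0059 -0.0002  0.0495  0.0002  0.3344 -0.0003] [-146.0944  -50.2      35.4821]
18 [ 0.0091 -0.0002  0.0587  0.0002  0.4011 -0.0003] [-144.8185  -50.2      31.7922]
21 [ 0.0127 -0.0002  0.0678  0.0002  0.4677 -0.0003] [-143.3512  -50.2      28.1741]
```

{"fn": "drive_tool", "kwargs": {"commands": [[[-0.002,0,0.0146,0,0.09,0,-1],[-0.001,0,0.021,0,0.135,0,-1],[0,0,0.0274,0,0.179,0,-1],[0,0,0.0274,0,0.179,0,-1]]]}}

```text
t: 11.58
eef_pos: [0.4688, 0.0145, 0.0445]
tool_rot: [3.112, -0.254, 0.219]
ft_force: [-1.3, -1.0, -1.6]
grip_width: 0.0125
finger_force: 108.1
```

{"fn": "drive_tool", "kwargs": {"commands": [[[0,0,0,0,0,0,-1]]]}}

```text
t: 11.7
eef_pos: [0.4688, 0.0145, 0.0445]
tool_rot: [3.112, -0.255, 0.217]
ft_force: [-2.5, 0.6, -0.6]
grip_width: 0.0128
finger_force: 108.2
```

```bash
python3 - <<'E'
from h import *
s=state(); f=(s["eef_pos"],R.from_rotvec(s["tool_rot"])); print(s["t"],wc(f[0]),(RC.inv()*f[1]*R.from_euler('x',np.pi)).as_euler('zyx',degrees=True),s["ft_force"],s["ft_torque"])
for a in(10,12,15,18):
    r=np.radians(a); x=np.array([np.cos(r),0,np.sin(r)]); u=np.array([-np.sin(r),0,np.cos(r)])
    P=np.array([-75,-50.2,58])-74.5*x-3.35*u
    print(a,row(cw(P),pose(CY,r),f),P)
E
```

```text
11.7 [-148.4964  -50.3023   44.513 ] [-0.0165 -7.9818 -0.0072] [-2.5241  0.583  -0.6196] [0.0536 0.4816 0.0054]
10 [ 0.0008 -0.0003  0.0071  0.0002  0.0448 -0.0003] [-147.7865  -50.2      41.7641]
12 [ 0.0014 -0.0003  0.0135  0.0002  0.0893 -0.0003] [-147.1755  -50.2      39.2338]
15 [ 0.0028 -0.0003  0.0232  0.0002  0.156  -0.0003] [-146.0944  -50.2      35.4821]
18 [ 0.0047 -0.0003  0.0328  0.0002  0.2226 -0.0003] [-144.8185  -50.2      31.7922]
```

{"fn": "drive_tool", "kwargs": {"commands": [[[0.001,0,0.0071,0,0.045,0,-1],[0.0014,0,0.0135,0,0.09,0,-1],[0.002,0,0.0183,0,0.123,0,-1],[0.0028,0,0.0232,0,0.156,0,-1],[0.0037,0,0.028,0,0.19,0,-1],[0.0047,0,0.0328,0,0.223,0,-1],[0.0047,0,0.0328,0,0.223,0,-1]]]}}

```text
t: 12.58
eef_pos: [0.4726, 0.0139, 0.0318]
tool_rot: [3.067, -0.251, 0.489]
ft_force: [-2.0, 0.6, 0.2]
grip_width: 0.0128
finger_force: 108.2
```

```bash
python3 - <<'E'
from h import *
s=state(); f=(s["eef_pos"],R.from_rotvec(s["tool_rot"])); print(s["t"],wc(f[0]),(RC.inv()*f[1]*R.from_euler('x',np.pi)).as_euler('zyx',degrees=True),s["ft_force"],s["ft_torque"])
a=save("scene","s3"); b=save("wrist","w3")
c=optics.calibration("scene")
for cam in("scene","wrist"):
  c=optics.calibration(cam)
  for n in("lid_edge","blade_tip"):
    for r in optics.place_of(n,cam)[:2]:
        P=w(cam,r["at"],c); print(cam,n,round(r["conf"],2),wc(P),px(cam,P,c).round())
a=cv2.resize(a[200:320,230:430],None,fx=3,fy=3,interpolation=2)
b=cv2.resize(b[0:260],(600,244)); cv2.imwrite("pics/c3.png",np.vstack([a[:,:,::-1],b[:,:,::-1]])[:600])
E
```

```text
12.575 [-144.65    -50.2715   31.8003] [ -0.0063 -18.1313  -0.007 ] [-2.0009  0.573   0.2311] [0.022  0.2847 0.0177]
scene lid_edge 0.79 [-55.0669   3.5308  69.2728] [316. 238.]
scene blade_tip 0.65 [-49.7337 -51.7518  70.2492] [308. 220.]
scene blade_tip 0.61 [-227.2182  270.7791   10.0512] [419. 330.]
wrist lid_edge 0.84 [-58.7443  -2.8315  72.2456] [182.  31.]
```

View pics/c3.png

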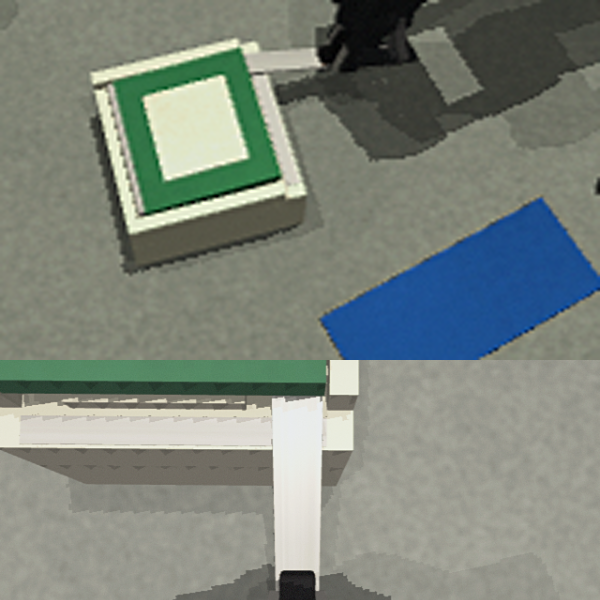

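```bash
python3 - <<'E'
from h import *
s=state(); f=(s["eef_pos"],R.from_rotvec(s["tool_rot"]))
H=np.array([56,0,67.]); q0=.06; qs=np.linspace(q0,1.86,25)[1:]
a=np.radians(18)
off=None
for i,q in enumerate(qs):
    a=np.radians(18-6*q/1.86)
    x=np.array([np.cos(a),0,np.sin(a)]); u=np.array([-np.sin(a),0,np.cos(a)])
    def T(q): return H+104*np.array([-np.cos(q),0,np.sin(q)])-4*np.array([np.sin(q),0,np.cos(q)])-102*x-5.85*u+[0,-50.3,0]
    if off is None: print("check",T(q0),wc(f[0]))
    off=0
    P=cw(T(q)); Rt=pose(CY,a); print(round(q,2),row(P,Rt,f),T(q).round(0))
    if i%8==7: f=(P,Rt); print()
E
```

```text
check [-143.5318  -50.3      32.8847] [-144.6324  -50.2846   31.7406]
0.14 [ 0.0106  0.     -0.02    0.0002 -0.0112 -0.0003] [-143.  -50.   41.]
0.21 [ 0.0191  0.     -0.0387  0.0002 -0.0165 -0.0003] [-142.  -50.   49.]
0.28 [ 0.0288  0.     -0.0566  0.0002 -0.0219 -0.0003] [-141.  -50.   57.]
0.36 [ 0.0398  0.     -0.0738  0.0002 -0.0273 -0.0003] [-139.  -50.   65.]
0.44 [ 0.0519  0.     -0.0901  0.0002 -0.0327 -0.0003] [-136.  -50.   72.]
0.51 [ 0.0652  0.     -0.1055  0.0002 -0.038  -0.0003] [-133.  -50.   80.]
0.58 [ 0.0794  0.     -0.1198  0.0002 -0.0434 -0.0003] [-129.  -50.   87.]
0.66 [ 0.0947  0.     -0.133   0.0002 -0.0488 -0.0003] [-125.  -50.   94.]

0.73 [ 0.0157  0.     -0.0126  0.     -0.0054 -0.    ] [-120.  -50.  101.]
0.81 [ 0.0321  0.     -0.0241  0.     -0.0108 -0.    ] [-115.  -50.  107.]
0.88 [ 0.0493 -0.     -0.0343 -0.     -0.0161  0.    ] [-110.  -50.  113.]
0.96 [ 0.0672  0.     -0.0431 -0.     -0.0215 -0.    ] [-104.  -50.  118.]
1.03 [ 0.0856 -0.     -0.0506 -0.     -0.0269 -0.    ] [-98. -50. 123.]
1.11 [ 0.1044  0.     -0.0567 -0.     -0.0323  0.    ] [-91. -50. 127.]
1.18 [ 0.1235 -0.     -0.0613 -0.     -0.0376 -0.    ] [-84. -50. 131.]
1.26 [ 0.1429 -0.     -0.0646 -0.     -0.043   0.    ] [-77. -50. 135.]

1.34 [ 0.0194  0.     -0.0024  0.     -0.0054 -0.    ] [-70. -50. 137.]
1.41 [ 0.0389  0.     -0.0034 -0.     -0.0108 -0.    ] [-62. -50. 140.]
1.48 [ 0.0583  0.     -0.0029  0.     -0.0161 -0.    ] [-55. -50. 141.]
1.56 [ 0.0775 -0.     -0.0009  0.     -0.0215 -0.    ] [-47. -50. 142.]
1.64 [ 0.0964  0.      0.0025  0.     -0.0269 -0.    ] [-40. -50. 143.]
1.71 [ 0.115   0.      0.0073  0.     -0.0323 -0.    ] [-32. -50. 143.]
1.78 [ 0.1331 -0.      0.0135  0.     -0.0376 -0.    ] [-24. -50. 142.]
1.86 [ 0.1506  0.      0.021   0.     -0.043  -0.    ] [-17. -50. 141.]
```

{"fn": "drive_tool", "kwargs": {"commands": [[[0.0106,0,-0.02,0,-0.011,0,-1],[0.019,0,-0.0387,0,-0.0165,0,-1],[0.0288,0,-0.0566,0,-0.022,0,-1],[0.0398,0,-0.0738,0,-0.027,0,-1],[0.052,0,-0.09,0,-0.033,0,-1],[0.065,0,-0.1055,0,-0.038,0,-1],[0.0794,0,-0.12,0,-0.043,0,-1],[0.0947,0,-0.133,0,-0.049,0,-1]]]}}

```text
t: 13.88
eef_pos: [0.4923, 0.0106, 0.0948]
tool_rot: [3.079, -0.252, 0.43]
ft_force: [-3.2, -0.9, -2.7]
grip_width: 0.0129
finger_force: 107.9
```

```bash
python3 - <<'E'
from h import *
s=state(); print(s["t"],wc(s["eef_pos"]),s["ft_force"],s["ft_torque"])
optics.camera("scene")
for n in("lid_edge","blade_tip"):
    for r in optics.place_of(n,"scene")[:2]:
        P=w("scene",r["at"]); print(n,round(r["conf"],2),wc(P),px("scene",P).round())
E
```

```text
13.875 [-124.6947  -50.3316   94.7543] [-3.2416 -0.933  -2.6894] [ 0.0188  0.8486 -0.131 ]
lid_edge 0.87 [-35.6022   3.4008 131.3251] [308. 228.]
blade_tip 0.84 [-224.7658  270.2788    8.494 ] [417. 330.]
blade_tip 0.83 [-30.626  -53.026  126.0834] [300. 210.]
```

{"fn": "drive_tool", "kwargs": {"commands": [[[0.0157,0,-0.0126,0,-0.005,0,-1],[0.032,0,-0.024,0,-0.011,0,-1],[0.0493,0,-0.0343,0,-0.016,0,-1],[0.067,0,-0.043,0,-0.0215,0,-1],[0.0856,0,-0.0506,0,-0.027,0,-1],[0.1044,0,-0.0567,0,-0.032,0,-1],[0.1235,0,-0.0613,0,-0.0376,0,-1],[0.143,0,-0.0646,0,-0.043,0,-1]]]}}

```text
t: 15.02
eef_pos: [0.5397, 0.0028, 0.1349]
tool_rot: [3.089, -0.253, 0.378]
ft_force: [-2.4, -0.7, -2.9]
grip_width: 0.013
finger_force: 109.0
```

{"fn": "drive_tool", "kwargs": {"commands": [[[0.0194,0,-0.0024,0,-0.005,0,-1],[0.039,0,-0.0034,0,-0.011,0,-1],[0.0583,0,-0.003,0,-0.016,0,-1],[0.0775,0,-0.001,0,-0.0215,0,-1],[0.0964,0,0.0025,0,-0.027,0,-1],[0.115,0,0.0073,0,-0.032,0,-1],[0.133,0,0.0135,0,-0.0376,0,-1],[0.15,0,0.021,0,-0.043,0,-1]]]}}

```text
t: 16.02
eef_pos: [0.5993, -0.007, 0.141]
tool_rot: [3.097, -0.253, 0.326]
ft_force: [-3.1, -1.0, -1.1]
grip_width: 0.0125
finger_force: 109.2
```

```bash
python3 - <<'E'
from h import *
s=state(); print(s["t"],wc(s["eef_pos"]),s["ft_force"],s["ft_torque"])
b=save("wrist","w4")
c=optics.calibration("wrist")
for n in("lid_edge","blade_tip","plate_mid"):
    for r in optics.place_of(n,"wrist")[:2]:
        P=w("wrist",r["at"],c); print(n,round(r["conf"],2),wc(P),px("wrist",P,c).round())
E
```

```text
16.025 [-16.2967 -50.2908 141.002 ] [-3.0896 -1.0026 -1.0749] [ 0.0328  0.6171 -0.0439]
blade_tip 0.65 [ 78.6092 -53.5143 163.1582] [325.  29.]
blade_tip 0.4 [ 4.5567 -3.6051  0.2666] [263. 203.]
plate_mid 0.96 [ 7.1743 19.9303 44.1699] [222. 203.]
plate_mid 0.24 [57.642   1.3193 68.7538] [238. 128.]
```

View pics/w4.png

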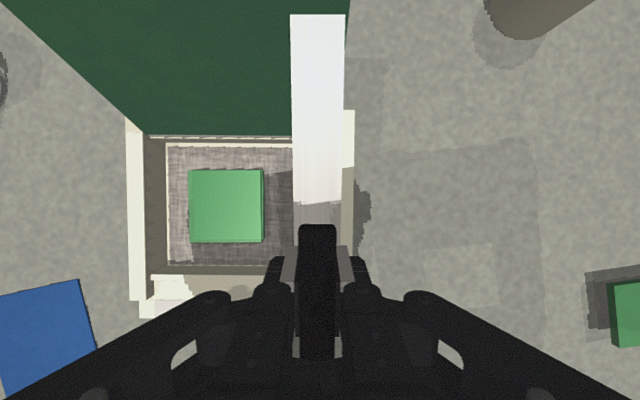

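{"fn": "drive_tool", "kwargs": {"commands": [[[0.008,0,0.003,0,0,0,-1],[0.008,0,0.003,0,0,0,-1]]]}}

```text
t: 16.48
eef_pos: [0.6018, -0.0073, 0.1404]
tool_rot: [3.097, -0.253, 0.325]
ft_force: [-4.7, 0.3, -0.9]
grip_width: 0.0129
finger_force: 109.4
```

```bash
python3 - <<'E'
from h import *
s=state(); f=(s["eef_pos"],R.from_rotvec(s["tool_rot"])); print(s["t"],wc(f[0]),s["ft_force"],s["ft_torque"])
print(row(cw([-60,-50,145]),pose(CY,.1),f),row(cw([-170,-50,145]),pose(CY),f))
g=(cw([-170,-50,145]),pose(CY))
for P in ([.4666,.2337,.13],[.4666,.2337,.03],[.4666,.2337,.010]): print(row(P,pose(.046),g))
E
```

```text
16.475 [-13.7576 -50.2108 140.3682] [-4.6983  0.3071 -0.8805] [0.1663 0.5721 0.0613]
[-0.1107 -0.0005 -0.0353  0.0001 -0.1388  0.    ] [-0.3797 -0.0005 -0.0924  0.0001 -0.2662 -0.    ]
[-0.0406 -0.5392  0.0375  0.      0.     -0.2661]
[-0.0406 -0.5392  0.2875  0.      0.     -0.2661]
[-0.0406 -0.5392  0.3375  0.      0.     -0.2661]
```

{"fn": "drive_tool", "kwargs": {"commands": [[[-0.03,0,-0.01,0,0,0,-1],[-0.11,0,-0.035,0,-0.139,0,-1],[-0.25,0,-0.064,0,-0.21,0,-1],[-0.38,0,-0.0924,0,-0.266,0,-1],[-0.38,0,-0.0924,0,-0.266,0,-1]]]}}

```text
t: 17.1
eef_pos: [0.4456, 0.0184, 0.1451]
tool_rot: [3.131, -0.255, 0.002]
ft_force: [0.5, -0.2, -1.5]
grip_width: 0.0129
finger_force: 109.2
```

{"fn": "drive_tool", "kwargs": {"commands": [[[-0.02,-0.25,0.02,0,0,-0.1,-1],[-0.04,-0.539,0.037,0,0,-0.266,-1],[-0.04,-0.539,0.037,0,0,-0.266,-1],[-0.04,-0.539,0.037,0,0,-0.266,-1],[-0.04,-0.539,0.15,0,0,-0.266,-1],[-0.04,-0.539,0.28,0,0,-0.266,-1],[-0.04,-0.539,0.28,0,0,-0.266,-1]]]}}

```text
t: 17.98
eef_pos: [0.4647, 0.2323, 0.0293]
tool_rot: [3.138, 0.072, -0.01]
ft_force: [-0.6, -0.5, -0.3]
grip_width: 0.013
finger_force: 109.2
```

```bash
python3 - <<'E'
from h import *
s=state(); f=(s["eef_pos"],R.from_rotvec(s["tool_rot"])); print(s["t"],f[0],s["tool_rot"],s["ft_force"])
save("wrist","w5");save("top","t5");save("scene","s5")
for cam in("wrist","scene"):
  c=optics.calibration(cam)
  for n in("blade_tip","blade_tail","lid_edge","mat"):
    for r in optics.place_of(n,cam)[:2]:
        P=w(cam,r["at"],c); print(cam,n,round(r["conf"],2),P,wc(P).round(),px(cam,P,c).round())
for P in([.4666,.2337,.010],[.4666,.2337,.0075]): print(row(P,pose(.046),f))
E
```

```text
17.975 [0.4647 0.2323 0.0293] [ 3.1377  0.0719 -0.0098] [-0.6421 -0.5493 -0.3141]
wrist blade_tip 0.8 [0.5649 0.2413 0.0373] [-90. 189.  37.] [309.  31.]
wrist blade_tip 0.58 [0.4534 0.3465 0.0107] [-218.  275.   11.] [106. 261.]
wrist mat 0.89 [0.4804 0.2488 0.0061] [-175.  183.    6.] [290. 218.]
scene blade_tip 0.7 [0.5714 0.2339 0.0397] [-83. 183.  40.] [349. 307.]
scene blade_tip 0.6 [0.2218 0.2542 0.0022] [-431.  146.    2.] [471. 261.]
scene blade_tail 0.64 [0.3239 0.2087 0.0075] [-323.  118.    7.] [428. 262.]
scene blade_tail 0.23 [0.4762 0.2473 0.0003] [-179.  181.    0.] [385. 301.]
scene lid_edge 0.55 [0.7118 0.0265 0.1742] [ 89.   1. 174.] [253. 231.]
scene mat 0.84 [0.4791 0.2471 0.0001] [-176.  181.    0.] [383. 301.]
[ 0.0052 -0.0034  0.0482  0.0038  0.008  -0.0002]
[ 0.0052 -0.0034  0.0544  0.0038  0.008  -0.0002]
```

{"fn": "drive_tool", "kwargs": {"commands": [[[0.005,-0.003,0.03,0.004,0.008,0,-1],[0.005,-0.003,0.045,0.004,0.008,0,-1],[0.005,-0.003,0.052,0.004,0.008,0,-1],[0.005,-0.003,0.054,0.004,0.008,0,-1],[0.005,-0.003,0.054,0.004,0.008,0,-1]]]}}

```text
t: 19.15
eef_pos: [0.4691, 0.2346, 0.0114]
tool_rot: [-3.138, -0.072, -0.011]
ft_force: [0.2, -0.3, -1.1]
grip_width: 0.0129
finger_force: 109.2
```

{"fn": "drive_tool", "kwargs": {"commands": [[[0,0,0.003,0,0,0,-1],[0,0,0.003,0,0,0,-1]]]}}

```text
t: 19.4
eef_pos: [0.469, 0.2346, 0.0101]
tool_rot: [-3.138, -0.072, -0.011]
ft_force: [0.3, -0.3, -0.3]
grip_width: 0.0128
finger_force: 109.2
```

{"fn": "drive_tool", "kwargs": {"commands": [[[0,0,0.003,0,0,0,-1],[0,0,0.006,0,0,0,-1],[0,0,0.006,0,0,0,-1]]]}}

```text
t: 19.77
eef_pos: [0.4691, 0.2346, 0.0077]
tool_rot: [-3.138, -0.072, -0.011]
ft_force: [-0.1, -0.3, -0.4]
grip_width: 0.0128
finger_force: 109.3
```

{"fn": "drive_tool", "kwargs": {"commands": [[[0,0,0.002,0,0,0,-1],[0,0,0.003,0,0,0,-1]]]}}

```text
t: 20.02
eef_pos: [0.4691, 0.2346, 0.0074]
tool_rot: [-3.138, -0.072, -0.011]
ft_force: [-5.0, -2.6, 10.1]
grip_width: 0.0131
finger_force: 110.7
```

{"fn": "drive_tool", "kwargs": {"commands": [[[0,0,-0.001,0,0,0,-0.5],[0,0,-0.001,0,0,0,0.3],[0,0,-0.001,0,0,0,0.6],[0,0,-0.001,0,0,0,0.6],[0,0,-0.05,0,0,0,0.6],[0,0,-0.15,0,0,0,1],[0,0,-0.3,0,0,0,1],[0,0,-0.48,0,0,0,1]]], "squeeze": 40}}

```text
t: 21.02
eef_pos: [0.4673, 0.2338, 0.1904]
tool_rot: [-3.138, -0.072, -0.01]
ft_force: [0.2, 0.7, 0.2]
grip_width: 0.0853
finger_force: 0.0
```

```bash
python3 - <<'E'
from h import *
s=state(); f=(s["eef_pos"],R.from_rotvec(s["tool_rot"])); print(s["t"],f[0],s["tool_rot"],s["joint_positions"])
save("wrist","w6")
# view pose above the well, held back of the lid
P=cw([-65,20,215]); print(P,row(P,pose(CY),f))
E
```

```text
21.025 [0.4673 0.2338 0.1904] [-3.138  -0.0717 -0.0096] [0.393  0.0555 1.4786 0.0003 1.6008 1.9182]
[0.5626 0.0703 0.215 ] [ 0.2197  0.419  -0.0611 -0.0041 -0.0075  0.2657]
```

{"fn": "drive_tool", "kwargs": {"commands": [[[0.22,0.419,-0.061,0,-0.007,0.266,1],[0.26,0.419,-0.061,0,-0.007,0.266,1],[0.28,0.419,-0.061,0,-0.007,0.266,1],[0.28,0.419,-0.061,0,-0.007,0.266,1],[0.28,0.419,-0.061,0,-0.007,0.266,1]]]}}

```text
t: 21.7
eef_pos: [0.5873, 0.0712, 0.2131]
tool_rot: [-3.127, 0.258, -0.0]
ft_force: [0.2, 0.4, 0.3]
grip_width: 0.0855
finger_force: 0.0
```

```bash
python3 - <<'E'
from h import *
s=state(); f=(s["eef_pos"],R.from_rotvec(s["tool_rot"])); print(s["t"],f[0],wc(f[0]),s["tool_rot"])
im=save("wrist","w7"); c=optics.calibration("wrist")
for n in("plate_mid","well","lid_edge","hinge"):
    for r in optics.place_of(n,"wrist")[:2]:
        P=w("wrist",r["at"],c); print(n,round(r["conf"],2),P,wc(P),px("wrist",P,c).round())
i=im.astype(int); m=((i[:,:,1]>i[:,:,0]+30)&(i[:,:,1]>i[:,:,2]+25)&(i[:,:,1]>110)).astype(np.uint8)
for cn in cv2.findContours(m,0,2)[0]:
    if cv2.contourArea(cn)>1500:
        q=cv2.boxPoints(cv2.minAreaRect(cn)); Q=np.array([onplane("wrist",u,.052,c) for u in q]); d=Q-np.roll(Q,1,0)
        print(q.round(1).tolist(),Q.mean(0),wc(Q.mean(0)),np.linalg.norm(d,axis=1),np.degrees(np.arctan2(d[:,1],d[:,0])))
a=cv2.imread("pics/w6.png"); b=im[:,:,::-1]
cv2.imwrite("pics/c7.png",np.vstack([cv2.resize(a,(470,294)),cv2.resize(b,(470,294))]))
E
```

```text
21.7 [0.5873 0.0712 0.2131] [-40.8332  24.9299 213.0763] [-3.1272  0.2578 -0.0003]
plate_mid 0.86 [0.6294 0.0565 0.0438] [ 3.1672 17.2247 43.7907] [327. 138.]
hinge 0.75 [0.6817 0.0338 0.0699] [58.4268  3.3222 69.8776] [346.  69.]
[[297.0, 167.0], [297.0, 107.0], [357.0, 107.0], [357.0, 167.0]] [0.6299 0.0564 0.052 ] [ 3.6634 17.2493 52.    ] [0.0541 0.052  0.0517 0.052 ] [ 80.6669 -10.2427 -99.3637 172.4377]
```

View pics/c7.png

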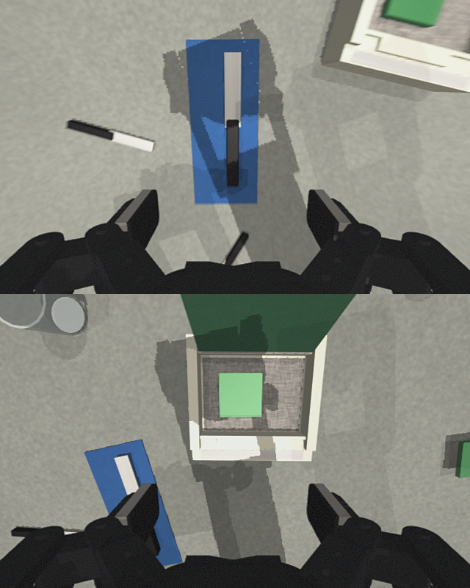

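```bash
cat >> h.py <<'E'
def square(im,z,c,cam="wrist",col=None,roi=None):
    i=im.astype(int); m=((i[:,:,1]>i[:,:,0]+30)&(i[:,:,1]>i[:,:,2]+25)&(i[:,:,1]>110)).astype(np.uint8)
    if roi: k=np.zeros_like(m); k[roi[1]:roi[3],roi[0]:roi[2]]=1; m*=k
    cn=max(cv2.findContours(m,0,1)[0],key=cv2.contourArea)[:,0].astype(float)
    W=np.array([onplane(cam,u,z,c)[:2] for u in cn])
    rc=cv2.minAreaRect((W*1e3).astype(np.float32)); ctr=np.array(rc[0])/1e3; a=np.radians(rc[2]); a=(a+np.pi/4)%(np.pi/2)-np.pi/4
    for _ in range(3):
        L=R.from_euler('z',a).as_matrix()[:2,:2]; U=(W-ctr)@L; off=[];sl=[]
        for ax in(0,1):
            for sg in(1,-1):
                k=(U[:,ax]*sg>.018)&(abs(U[:,1-ax])<.02); k&=abs(U[:,ax]-np.median(U[k,ax]))<.003
                p=np.polyfit(U[k,1-ax],U[k,ax],1); off.append(p[1]); sl.append(np.arctan(p[0])*(-1 if ax==0 else 1))
        ctr=ctr+L@[(off[0]+off[1])/2,(off[2]+off[3])/2]; a+=np.mean(sl)
    return ctr,a,np.array(sl),off[0]-off[1],off[2]-off[3]
E
python3 - <<'E'
from h import *
c=optics.calibration("wrist"); im=cv2.imread("pics/w7.png")[:,:,::-1]
r=square(im,.052,c); print(r, wc([*r[0],.052]), r[1]-CY)
s=state(); R0=R.from_rotvec(s["tool_rot"]); d=R0.inv().apply(np.r_[r[0],.052]-s["eef_pos"]); print("pile in tool",d, s["eef_pos"],s["tool_rot"])
np.save("pile.npy",np.r_[r[0],r[1],d])
t=cv2.imread("pics/t5.png")[:,:,::-1]; ct=optics.calibration("top")
for roi in((375,190,420,235),):
    i=t[roi[1]:roi[3],roi[0]:roi[2]].astype(int); m=((i[:,:,1]>i[:,:,0]+30)&(i[:,:,1]>i[:,:,2]+25)).astype(np.uint8)
    cn=max(cv2.findContours(m,0,1)[0],key=cv2.contourArea)[:,0]+np.array(roi[:2]); rc=cv2.minAreaRect(cn.astype(np.float32)); print(rc, onplane("top",rc[0],.028,ct))
P=[.4925-.0445,-.2565+.0077,.189]
f=(s["eef_pos"],R0); print(row(P,pose(0),f), row([.45,-.1,.23],pose(-.08),f))
E
```

```text
(array([0.6299, 0.0571]), np.float64(-0.15241717976218874), array([-0.0092,  0.0098, -0.0072,  0.0066]), np.float64(0.05187766789824109), np.float64(0.051201910470666044)) [ 3.5539 17.8733 52.    ] 0.010582820237811263
pile in tool [0.0453 0.0093 0.1618] [0.5865 0.0729 0.2138] [-3.1276  0.2527 -0.0018]
((398.0, 213.0), (18.0, 18.0), 90.0) [ 0.4899 -0.2594  0.028 ]
[-0.2127  0.8497  0.0585 -0.0049 -0.0014 -0.2053] [-0.2674  0.4814 -0.0426 -0.0049 -0.0012 -0.1035]
```

{"fn": "drive_tool", "kwargs": {"commands": [[[-0.267,0.48,-0.02,0,0,-0.1,1],[-0.267,0.48,-0.02,0,0,-0.1,1],[-0.267,0.48,-0.02,0,0,-0.1,1],[-0.213,0.85,0.0585,-0.005,0,-0.205,1],[-0.213,0.85,0.0585,-0.005,0,-0.205,1],[-0.213,0.85,0.0585,-0.005,0,-0.205,1],[-0.213,0.85,0.0585,-0.005,0,-0.205,1],[-0.213,0.85,0.0585,-0.005,0,-0.205,1]]]}}

```text
t: 22.95
eef_pos: [0.448, -0.2491, 0.1892]
tool_rot: [3.141, -0.002, 0.002]
ft_force: [0.1, -0.2, -1.0]
grip_width: 0.0859
finger_force: 0.0
```

```bash
python3 - <<'E'
from h import *
im=save("wrist","w8"); c=optics.calibration("wrist"); s=state()
r=square(im,.028,c); R0=R.from_rotvec(s["tool_rot"]); d=R0.inv().apply(np.r_[r[0],.028]-s["eef_pos"])
print(s["t"],r,d,s["eef_pos"],s["tool_rot"],s["joint_positions"])
for r2 in optics.place_of("plate","wrist")[:2]: print(r2["conf"],w("wrist",r2["at"],c))
f=(s["eef_pos"],R0)
for z in(.06,.012): print(row([*r[0],z],pose(r[1]),f))
E
```

```text
23.0 (array([ 0.4905, -0.2591]), np.float64(-0.026481177242548767), array([-0.0058,  0.0142, -0.0116,  0.0032]), np.float64(0.05092953918602513), np.float64(0.05116847703529439)) [0.042  0.0102 0.1614] [ 0.4483 -0.2488  0.1894] [ 3.1412 -0.001   0.0027] [-0.579   0.0321  1.5049  0.0006  1.6029  0.9924]
0.74 [ 0.4863 -0.2627  0.0208]
[ 0.1051  0.0256  0.3236  0.0005 -0.0022  0.0329]
[ 0.1049  0.0255  0.4436  0.0005 -0.0022  0.0329]
```

View pics/w8.png

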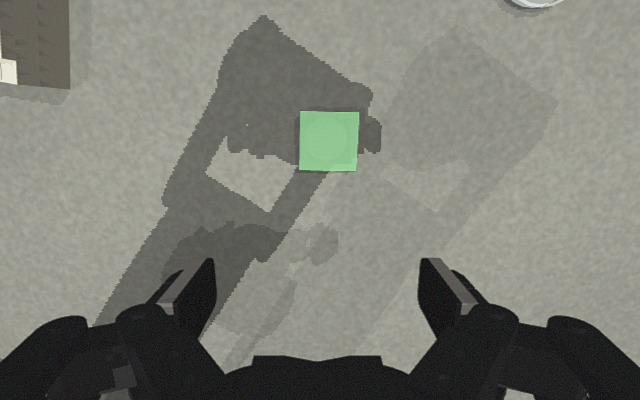

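{"fn": "drive_tool", "kwargs": {"commands": [[[0.105,0.0255,0.2,0,-0.002,0.033,1],[0.105,0.0255,0.32,0,-0.002,0.033,1],[0.105,0.0255,0.4,0,-0.002,0.033,1],[0.105,0.0255,0.45,0,-0.002,0.033,1],[0.105,0.0255,0.45,0,-0.002,0.033,1]]], "squeeze": 30}}

```text
t: 23.68
eef_pos: [0.4896, -0.2585, 0.0077]
tool_rot: [-3.14, 0.041, 0.005]
ft_force: [0.2, 0.5, 0.1]
grip_width: 0.0855
finger_force: 0.0
```

{"fn": "drive_tool", "kwargs": {"commands": [[[0,0,0,0,0,0,0.4],[0,0,0,0,0,0,0.1],[0,0,0,0,0,0,0.1],[0,0,0,0,0,0,0.1],[0,0,0,0,0,0,0.1]]]}}

```text
t: 24.3
eef_pos: [0.4911, -0.2606, 0.011]
tool_rot: [3.14, -0.044, 0.004]
ft_force: [-1.3, 2.6, 6.4]
grip_width: 0.0511
finger_force: 31.9
```

```bash
python3 - <<'E'
from h import *
s=state(); print(s["t"],s["eef_pos"],s["tool_rot"],s["finger_force"],s["grip_width"],s["ft_force"])
save("wrist","w9")
E
```

```text
24.3 [ 0.4911 -0.2606  0.011 ] [ 3.1398 -0.044   0.0037] 31.85756206512451 0.051092498193533196 [-1.2678  2.6051  6.4196]
```

View pics/w9.png

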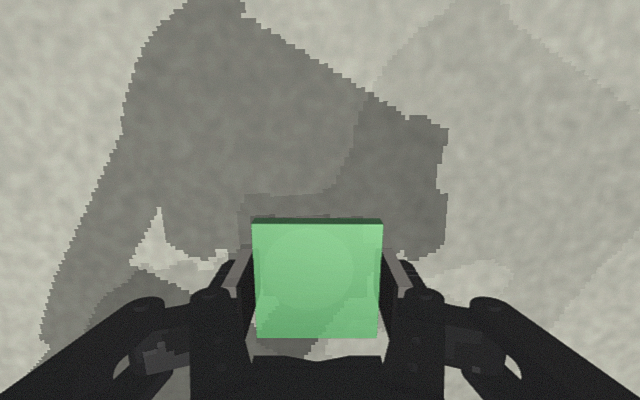

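```bash
python3 - <<'E'
from h import *
im=cv2.imread("pics/w9.png")[:,:,::-1]
for k in range(3):
    s=state(); c=optics.calibration("wrist"); R0=R.from_rotvec(s["tool_rot"])
    for z in (.028,):
        r=square(im,z,c,roi=(240,215,395,350)); d=R0.inv().apply(np.r_[r[0],z]-s["eef_pos"]); print(r,d,s["eef_pos"],s["grip_width"])
i=im.astype(int); 
for x in (290,320,345): print(x,i[210:232:2,x,1],i[330:346:2,x,1])
q=[(253.5,224),(382,224),(377.5,338),(257.5,338)]
W=np.array([onplane("wrist",u,.028,c) for u in q]); print(W,W.mean(0),R0.inv().apply(W.mean(0)-s["eef_pos"]),np.linalg.norm(W-np.roll(W,1,0),axis=1))
f=(s["eef_pos"],R0); print(row([.4911,-.2606,.12],R0,f))
E
```

```text
(array([ 0.49  , -0.2605]), np.float64(-0.03135661811481234), array([ 0.0011,  0.0012,  0.0005, -0.0027]), np.float64(0.05112189984250984), np.float64(0.05107429543523685)) [-0.0011 -0.0001 -0.017 ] [ 0.4911 -0.2607  0.011 ] 0.05136442179516404
(array([ 0.49  , -0.2605]), np.float64(-0.03135661811481234), array([ 0.0011,  0.0012,  0.0005, -0.0027]), np.float64(0.05112189984250984), np.float64(0.05107429543523685)) [-0.0011 -0.0001 -0.017 ] [ 0.4911 -0.2607  0.011 ] 0.05136442179516404
(array([ 0.49  , -0.2605]), np.float64(-0.03135661811481234), array([ 0.0011,  0.0012,  0.0005, -0.0027]), np.float64(0.05112189984250984), np.float64(0.05107429543523685)) [-0.0011 -0.0001 -0.017 ] [ 0.4911 -0.2607  0.011 ] 0.05136442179516404
290 [112 112 115 116  79  85  82 177 204 205 201] [169 167 163 172 107  93  95  98]
320 [113 118 118  98  82  81  79 171 208 203 208] [165 166 168 176 152 152 155 156]
345 [111 115 120 116  95  77  78 168 207 206 202] [184 180 182 180 170 173 175 170]
[[ 0.5162 -0.2366  0.028 ]
 [ 0.5148 -0.2867  0.028 ]
 [ 0.4631 -0.2859  0.028 ]
 [ 0.4647 -0.2343  0.028 ]] [ 0.4897 -0.2609  0.028 ] [-0.0014  0.0003 -0.017 ] [0.0516 0.0502 0.0516 0.0517]
[ 0.0006  0.0003 -0.2725  0.      0.      0.    ]
```

```bash
python3 - <<'E'
from h import *
s=state(); f=(s["eef_pos"],R.from_rotvec(s["tool_rot"]))
for P,y in (([.4911,-.2606,.15],-.028),([.47,-.1,.21],-.09),(cw([-42,20,205]),-.154)): print(row(P,pose(y),f))
E
```

```text
[ 0.0008  0.0004 -0.3475  0.002  -0.0032  0.    ]
[-0.0628 -0.3993 -0.4983  0.0019 -0.0032  0.079 ]
[ 0.2137 -0.8236 -0.4857  0.0018 -0.0033  0.1605]
```

{"fn": "drive_tool", "kwargs": {"commands": [[[0,0,-0.1,0.002,-0.003,0,0.1],[0,0,-0.25,0.002,-0.003,0,0.1],[0,0,-0.3475,0.002,-0.003,0,0.1],[-0.06,-0.1,-0.45,0.002,-0.003,0.03,0.1],[-0.06,-0.25,-0.498,0.002,-0.003,0.05,0.1],[-0.06,-0.4,-0.498,0.002,-0.003,0.079,0.1],[-0.06,-0.4,-0.498,0.002,-0.003,0.079,0.1]]]}}

```text
t: 25.22
eef_pos: [0.4708, -0.0965, 0.2092]
tool_rot: [-3.137, 0.134, 0.001]
ft_force: [0.4, 0.1, -0.2]
grip_width: 0.0514
finger_force: 31.9
```

```bash
python3 - <<'E'
from h import *
s=state(); f=(s["eef_pos"],R.from_rotvec(s["tool_rot"]));print(s["t"],s["eef_pos"],s["grip_width"],s["finger_force"])
for P,y in ((cw([-42,20,205]),-.154),): print(row(P,pose(y),f))
E
```

```text
25.225 [ 0.4708 -0.0965  0.2092] 0.05137789505752555 31.870842576026917
[ 0.2506 -0.4305  0.0107 -0.0017  0.0013  0.0875]
```

{"fn": "drive_tool", "kwargs": {"commands": [[[0.05,-0.13,0.01,-0.002,0.001,0.0875,0.1],[0.12,-0.26,0.01,-0.002,0.001,0.0875,0.1],[0.2,-0.38,0.01,-0.002,0.001,0.0875,0.1],[0.25,-0.43,0.01,-0.002,0.001,0.0875,0.1],[0.25,-0.43,0.01,-0.002,0.001,0.0875,0.1],[0.25,-0.43,0.01,-0.002,0.001,0.0875,0.1],[0.25,-0.43,0.01,-0.002,0.001,0.0875,0.1]]]}}

```text
t: 26.1
eef_pos: [0.5854, 0.0615, 0.2044]
tool_rot: [3.131, -0.252, -0.003]
ft_force: [-0.3, 0.6, -1.2]
grip_width: 0.0514
finger_force: 31.9
```

```bash
python3 - <<'E'
from h import *
im=save("wrist","w10"); c=optics.calibration("wrist"); s=state(); R0=R.from_rotvec(s["tool_rot"]); f=(s["eef_pos"],R0)
r=square(im,.052,c,roi=(240,80,420,200)); print(s["t"],f[0],s["tool_rot"],r,R0.inv().apply(np.r_[r[0],.052]-f[0]))
g=square(im,f[0][2]+.017,c,roi=(240,212,400,350)); print("held",g,R0.inv().apply(np.r_[g[0],f[0][2]+.017]-f[0]))
y=r[1]; T=np.r_[r[0],0]+R.from_euler('z',y).apply([.0012,0,0]); print(T,wc(T))
for z in(.11,.06,.046): print(z,row([T[0],T[1],z],pose(y),f))
E
```

```text
26.15 [0.5854 0.0616 0.2045] [ 3.131  -0.2514 -0.0025] (array([0.6309, 0.0551]), np.float64(-0.16015014383737178), array([-0.0004, -0.0007,  0.0065, -0.0054]), np.float64(0.05128226051685626), np.float64(0.051168610032243184)) [ 0.0462 -0.0009  0.1524]
held (array([0.5845, 0.0618]), np.float64(-0.16693051972820308), array([-0.0082,  0.0052,  0.002 ,  0.001 ]), np.float64(0.051466074076229266), np.float64(0.050850362294065435)) [-0.001 -0.    -0.017]
[0.6321 0.0549 0.    ] [ 6.0933 16.1451  0.    ]
0.11 [ 0.1183 -0.0022  0.2361  0.0009  0.0019 -0.0001]
0.06 [ 0.1185 -0.0023  0.3611  0.0009  0.0019 -0.0001]
0.046 [ 0.1185 -0.0023  0.3961  0.0009  0.0019 -0.0001]
```

```bash
python3 - <<'E'
from h import *
A=[];Y=[];E=[]
for k in range(6):
    s=state(); im=optics.camera("wrist"); c=optics.calibration("wrist")
    r=square(im,.052,c,roi=(240,80,420,200)); A.append(r[0]);Y.append(r[1]);E.append(s["eef_pos"])
print(np.std(A,0),np.mean(A,0),np.mean(Y),np.std(Y),np.mean(E,0),np.std(E,0))
m=np.mean(A,0);R0=R.from_rotvec(s["tool_rot"]); f=(np.mean(E,0),R0); y=np.mean(Y)
T=np.r_[m,0]+R.from_euler('z',y).apply([.0012,0,0])
for z in(.11,.06,.046): print(z,row([T[0],T[1],z],pose(y),f))
E
```

```text
[0.0001 0.    ] [0.6309 0.0551] -0.15472918277670258 0.003792681109795978 [0.5855 0.0621 0.2044] [0.0001 0.0003 0.0001]
0.11 [ 0.1182 -0.001   0.2358  0.0008  0.0023 -0.0057]
0.06 [ 0.1184 -0.0011  0.3608  0.0008  0.0023 -0.0057]
0.046 [ 0.1184 -0.0011  0.3958  0.0008  0.0023 -0.0057]
```

{"fn": "drive_tool", "kwargs": {"commands": [[[0.06,-0.001,0.08,0.001,0.002,-0.003,0.1],[0.118,-0.0015,0.15,0.001,0.002,-0.003,0.1],[0.118,-0.0015,0.236,0.001,0.002,-0.003,0.1],[0.118,-0.0015,0.32,0.001,0.002,-0.003,0.1],[0.118,-0.0015,0.365,0.001,0.002,-0.003,0.1],[0.118,-0.0015,0.365,0.001,0.002,-0.003,0.1],[0.118,-0.0015,0.365,0.001,0.002,-0.003,0.1]]]}}

```text
t: 27.32
eef_pos: [0.6331, 0.0558, 0.0599]
tool_rot: [-3.131, 0.246, -0.004]
ft_force: [0.6, -0.6, -0.6]
grip_width: 0.0514
finger_force: 31.9
```

```bash
python3 - <<'E'
from h import *
im=save("wrist","w11"); c=optics.calibration("wrist"); s=state(); R0=R.from_rotvec(s["tool_rot"]); f=(s["eef_pos"],R0)
print(s["t"],f[0],s["tool_rot"],s["ft_force"])
g=square(im,f[0][2]+.017,c,roi=(240,212,400,350)); print("held",g)
for z in(.05,.045,.043): print(z,row([.6321,.0553,z],pose(-.157),f))
E
```

```text
27.375 [0.6332 0.0558 0.0601] [-3.1314  0.2454 -0.0045] [0.153  0.0145 0.8113]
held (array([0.6344, 0.0556]), np.float64(-0.15854195730436127), array([ 0.0017,  0.0017,  0.0008, -0.0041]), np.float64(0.05597802356515601), np.float64(0.0511750641800524))
0.05 [-0.0025  0.0017  0.0253 -0.001  -0.0035  0.0007]
0.045 [-0.0026  0.0017  0.0378 -0.001  -0.0035  0.0007]
0.043 [-0.0026  0.0017  0.0428 -0.001  -0.0035  0.0007]
```

{"fn": "drive_tool", "kwargs": {"commands": [[[-0.002,0.001,0.02,-0.001,-0.003,0,0.1],[-0.002,0.001,0.03,-0.001,-0.003,0,0.1],[-0.002,0.001,0.036,-0.001,-0.003,0,0.1],[-0.002,0.001,0.036,-0.001,-0.003,0,0.1]]]}}

```text
t: 27.88
eef_pos: [0.6321, 0.0553, 0.0452]
tool_rot: [3.131, -0.246, -0.001]
ft_force: [-1.4, 0.0, 7.3]
grip_width: 0.0511
finger_force: 35.1
```

{"fn": "drive_tool", "kwargs": {"commands": [[[0,0,0.0025,0,0,0,0.1],[0,0,0.0025,0,0,0,0.1]]]}}

```text
t: 28.12
eef_pos: [0.6322, 0.0553, 0.0449]
tool_rot: [3.131, -0.246, 0.0]
ft_force: [-2.9, -0.5, 10.6]
grip_width: 0.0514
finger_force: 35.6
```

{"fn": "drive_tool", "kwargs": {"commands": [[[0,0,0.0025,0,0,0,0.1],[0,0,0.0025,0,0,0,0.1]]]}}

```text
t: 28.38
eef_pos: [0.6325, 0.0552, 0.0443]
tool_rot: [3.131, -0.246, 0.001]
ft_force: [-2.5, -1.9, 11.9]
grip_width: 0.051
finger_force: 36.0
```

{"fn": "drive_tool", "kwargs": {"commands": [[[0,0,-0.004,0,0,0,0.1],[0,0,-0.004,0,0,0,0.22],[0,0,-0.004,0,0,0,0.3],[0,0,-0.004,0,0,0,0.35],[0,0,-0.004,0,0,0,0.35],[0,0,-0.004,0,0,0,0.35],[0,0,-0.02,0,0,0,0.35],[0,0,-0.06,0,0,0,0.35]]]}}

```text
t: 29.38
eef_pos: [0.6309, 0.0555, 0.0657]
tool_rot: [3.131, -0.246, -0.007]
ft_force: [-0.8, -1.0, -0.2]
grip_width: 0.0577
finger_force: 0.0
```

```bash
python3 - <<'E'
from h import *
s=state(); f=(s["eef_pos"],R.from_rotvec(s["tool_rot"])); print(s["t"],f[0],s["tool_rot"],s["grip_width"],s["ft_force"])
for P in(cw([0,16,130]),cw([-42,20,205])): print(row(P,pose(-.16),f))
E
```

```text
29.375 [0.6309 0.0555 0.0657] [ 3.1314 -0.2456 -0.0068] 0.057719355096406307 [-0.7693 -0.9693 -0.2191]
[-0.0126  0.0012 -0.1607  0.0011  0.0055  0.0044]
[-0.1184 -0.0093 -0.3477  0.0011  0.0055  0.0044]
```

{"fn": "drive_tool", "kwargs": {"commands": [[[-0.005,0,-0.1,0,0.003,0,0.35],[-0.013,0,-0.16,0,0.003,0,0.35],[-0.06,-0.005,-0.25,0,0.003,0,0.35],[-0.118,-0.009,-0.348,0,0.005,0,1],[-0.118,-0.009,-0.348,0,0.005,0,1],[-0.118,-0.009,-0.348,0,0.005,0,1]]]}}

```text
t: 30.12
eef_pos: [0.5857, 0.0664, 0.2055]
tool_rot: [3.131, -0.246, 0.003]
ft_force: [0.1, -0.3, -0.6]
grip_width: 0.0853
finger_force: 0.0
```

```bash
python3 - <<'E'
from h import *
im=save("wrist","w12"); c=optics.calibration("wrist"); s=state(); R0=R.from_rotvec(s["tool_rot"])
r=square(im,.060,c,roi=(240,60,420,200)); print(s["t"],s["eef_pos"],r,wc([*r[0],0]))
a=cv2.resize(im[70:210,240:420],None,fx=4,fy=4,interpolation=2)
cv2.imwrite("pics/c12.png",a[:,:,::-1])
E
```

```text
30.175 [0.5855 0.0663 0.2044] (array([0.6301, 0.0554]), np.float64(-0.16186825951796724), array([-0.0216,  0.0046,  0.0156,  0.0015]), np.float64(0.05127382318544602), np.float64(0.05077306533880211)) [ 3.9953 16.2545  0.    ]
```

View pics/c12.png

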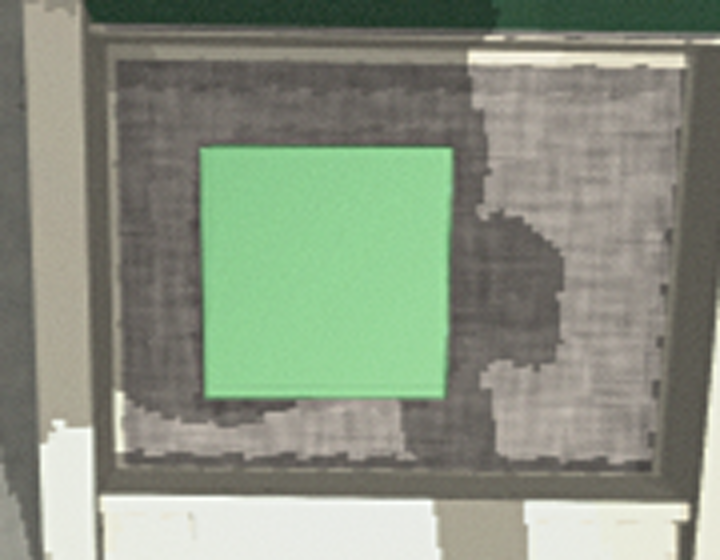

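The picture shows one clean square with no lower plate sticking out. I measured it within 1 mm of the pile position found earlier. One last numeric check of the lid, blade and bystanders, then I hand in.

```bash
python3 - <<'E'
from h import *
for cam in("top","scene"):
    save(cam,cam+"_end")
    for n in("lid_edge","blade_tip","blade_tail","plate","beaker","washbottle","dish"):
        for r in optics.place_of(n,cam)[:2]:
            if r["conf"]>.5: P=w(cam,r["at"]); print(cam,n,round(r["conf"],2),P,wc(P).round())
print(state()["t"]); print(order.hand_in())
E
```

```text
top lid_edge 0.62 [0.7124 0.0254 0.1753] [ 90.  -0. 175.]
top blade_tip 0.96 [0.5706 0.2407 0.0079] [-85. 189.   8.]
top blade_tip 0.52 [0.4447 0.3433 0.0059] [-226.  270.    6.]
top blade_tail 0.7 [0.6275 0.0397 0.0387] [ 4.  0. 39.]
top blade_tail 0.55 [0.4011 0.2298 0.0169] [-250.  151.   17.]
top plate 0.59 [0.4729 0.236  0.0024] [-180.  169.    2.]
top beaker 0.75 [0.771  0.2542 0.001 ] [111. 235.   1.]
top washbottle 0.94 [ 0.7585 -0.2064  0.0006] [ 173. -221.    1.]
top dish 0.71 [ 0.6299 -0.4346 -0.0011] [  83. -467.   -1.]
scene lid_edge 0.57 [0.7148 0.0241 0.1756] [ 93.  -1. 176.]
scene blade_tip 0.76 [0.2213 0.2561 0.0054] [-432.  148.    5.]
scene blade_tip 0.62 [0.5725 0.2395 0.0132] [-83. 189.  13.]
scene blade_tail 0.97 [0.4051 0.2305 0.0134] [-246.  153.   13.]
scene blade_tail 0.64 [0.4739 0.4564 0.0034] [-215.  387.    3.]
scene plate 0.87 [0.6332 0.0591 0.0537] [ 6. 20. 54.]
scene beaker 0.67 [0.7635 0.2563 0.0009] [103. 236.   1.]
scene washbottle 0.97 [ 0.7576 -0.2069  0.0042] [ 172. -222.    4.]
scene washbottle 0.54 [0.5482 0.0555 0.0556] [-77.   3.  56.]
scene dish 0.89 [ 0.6365 -0.4367 -0.0009] [  90. -468.   -1.]
30.975
the job is handed in; nothing more can be done
None
```

Job handed in at 31 s: I pried the lid loose with the blade at y -50 (y +50 was blocked), swung it open to about 1.88 rad where it stays up, laid the blade back flat on its mat, and set the plate on the pile, flush to about 1 mm by my measurement; the beaker, wash bottle and dish were not touched.

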